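# Click-test the jar lids and set the faulty one aside

## Robot

A 7-joint arm with a two-finger parallel gripper is mounted at the origin on the work surface; the furniture and walls round the work are solid. World frame = base frame: x ahead of the robot, y to its left, z up, the work surface at z = 0. Lengths are in m, angles in rad, forces in N, time in s.
With the tool pointing down it reaches from about 0.425 to 0.925 m from the base axis. Payload 6.8 kg.
Tool frame: the origin (TCP) lies at the very end of the fingers, on their centre line; the grasp point (between the pads) lies 19 mm behind it; z points along the fingers, y is the line along which they close (so a half turn about z gives the same grasp; the last joint's range is limited). The gripper opens to 85 mm and grips with 20 to 120 N. Pads are 22 mm wide; open, the fingers measure 114 mm over their backs; the gripper's body (76 mm by 85 mm) begins 54 mm behind the grasp point. The pads swing forward as they close: fully open they stand 13 mm farther back than shut.
Start: joints at [-1.328, 0.477, 0.022, 1.555, -0.011, 1.109, -0.083], TCP at [0.232, 0.634, 0.231] pointing down, gripper open.
Joint ranges: [-2.96, 2.96], [-0.34, 2.1], [-1.41, 1.46], [0.24, 2.44], [-1.37, 4.51], [0.17, 1.92], [-2.96, 2.96]. Speed limits (rad/s): [2.39, 2.39, 3.14, 3.14, 3.14, 3.14, 3.14].

## Interface

Orientations are given as a rotation vector (axis times angle).
In Python, from bench import get_obs, grab_frame, hand_in gives the robot as it stands.
- The arm moves only by the tool drive_tool, never from a script. Its argument "rows" is a list of rows, each an object with "offset": the shift along the tool's x, y, z as a fraction of full scale, a list of three; "rotation": the turn, a rotation vector about the tool's x, y, z as a fraction of full scale, a list of three; "claw": the opening, from 0 (shut) to 1 (fully open). In form: [{"offset": [tx, ty, tz], "rotation": [wx, wy, wz], "claw": claw}, ...]. A call has 1 to 20 rows; each row is the pose to reach, as a shift and turn from the pose commanded when the call began, along the tool's axes at that moment; what a row does not reach only later rows make up. Full scale, the value 1, is 0.15 m for a shift and 2 rad for a turn. A row lasts 1/12 s, in which the tool goes at most 41.7 mm and 7.16 degrees, less where a joint would pass 70% of its speed; a pose out of reach is approached as far as the arm can. A call with a number of a shift or a turn outside -1 to 1 is refused whole. A call with a gripper value outside its range is refused whole. The fingers move at their own pace and stop on an object; "force" is the grip in N (left out, the last holds). Time passes only in rows, so rows that repeat a pose let the fingers close. It gives the time, the measured TCP pose, the force, the opening and the grip force at its end, in the units of the state.
- get_obs(): the state, without advancing time (a new reading comes with each control period).
- grab_frame(name): name is "scene" or "top" or "wrist"; returns a dict with "frame" (384x512x3 uint8, red, green, blue), "z_map" (384x512 float32, m along the optical axis (not along the pixel's ray), 0 where there is no reading), "vfov" (degrees; the focal length in pixels is half the picture's height over the tangent of half this angle, whatever the lens; pixels are square), "cx", "cy" (the principal point, pixels), "R" (3x3) and "t" (3): a world point X has camera coordinates R X + t. Camera axes: x right, y down, z forward; pixel columns grow to the right and rows downward; lengths in m; the calibration is good to about 2 mm. The wrist camera is an equidistant fisheye: a pixel r from the principal point sees the ray r / f radians off the axis. A picture is of the moment at which its call begins.
- hand_in(): hands the job in; it is judged then, once.
The state is a dict: "clock": time; "joints": joint angles; "qvel": joint speeds; "tau": joint torques, N m; "tcp_pos": TCP position; "orientation": TCP orientation; "contact_force": force on the tool from outside, world axes, zero at the start; "moment": the same for the moment, N m; "grip_width": finger opening in m; "gripper_force": force on a finger pad.
Only numpy, scipy, OpenCV 4.12 (cv2) and the standard library are available. Lean on these libraries where they do the work, as an engineer would, in place of code of your own. Each camera call takes 0.05 s, during which the arm holds its last target. There are 200 camera calls.

## Task

Test the three push-button storage jars where they stand: press each lid button fully down and let go. One button will not latch and springs back up; stand that jar upright in the middle of the checkered coaster, and leave the jars whose buttons stay down standing in their places, buttons down.

Things in the scene. Friction and masses are not known exactly. Their poses are not given: they have to be found in the camera images.
- jar_a: upright round aluminium jar, black lid, 54 mm diameter, straight sides, 80 mm to the flat lid top, 0.2 to 0.4 kg; a steel push button, 32 mm wide, stands 12 mm proud in mid-lid (92 mm in all; 82 mm when pressed). Stands loose on the worktop. Origin: centre of its underside, z up. One of three that look alike; which is faulty is not known beforehand
- jar_b: upright round aluminium jar, black lid, 54 mm diameter, straight sides, 80 mm to the flat lid top, 0.2 to 0.4 kg; a steel push button, 32 mm wide, stands 12 mm proud in mid-lid (92 mm in all; 82 mm when pressed). Stands loose on the worktop. Origin: centre of its underside, z up. One of three that look alike; which is faulty is not known beforehand
- jar_c: upright round aluminium jar, black lid, 54 mm diameter, straight sides, 80 mm to the flat lid top, 0.2 to 0.4 kg; a steel push button, 32 mm wide, stands 12 mm proud in mid-lid (92 mm in all; 82 mm when pressed). Stands loose on the worktop. Origin: centre of its underside, z up. One of three that look alike; which is faulty is not known beforehand
- button_a (a joint): how far the button of jar_a is pressed, m: 0 = up (top 92 mm above the jar's underside), 0.010 = fully down (82 mm). Takes about 3 N, slowly and straight down. A good button stays down when let go; a faulty one springs back up to 0 within half a second
- button_b (a joint): how far the button of jar_b is pressed, m: 0 = up (top 92 mm above the jar's underside), 0.010 = fully down (82 mm). Takes about 3 N, slowly and straight down. A good button stays down when let go; a faulty one springs back up to 0 within half a second
- button_c (a joint): how far the button of jar_c is pressed, m: 0 = up (top 92 mm above the jar's underside), 0.010 = fully down (82 mm). Takes about 3 N, slowly and straight down. A good button stays down when let go; a faulty one springs back up to 0 within half a second
- checkered_coaster: the black-and-white checkered square coaster, 95 x 95 mm and 6 mm thick, lying flat and fixed on the worktop to the robot's right; nothing else stands on it. Origin: centre of its underside, x and y along its edges, z up

How it is judged:
By the outcome, as a careful person would: the job done as asked, in the order asked, and still so for the second after the job is handed in, with the robot touching nothing.
It also fails if it takes over 64 s, if anything falls off the work surface, if the arm or the gripper's body presses on something with over 40 N, if the wrist force passes 120 N, or if a joint passes its speed limit or range.

## Working session

There is one attempt and no reset: what is moved stays moved. The work goes in short steps, Python scripts to look and compute and a tool call to move; the robot and the scene stay as the last step left them, time stands still between calls to the robot, and variables do not carry over. Pictures are saved under pics/ and viewed, at most 10 in all, crops included, and the job is handed in when it is done.

Besides the shell and the picture viewer there is one more tool, called after "Emit:" as a command line: name --argument value ..., lists and objects as JSON in quotes. drive_tool: Moves the arm, as the interface text tells. Its arguments: {"type":"object","properties":{"rows":{"type":"array","items":{"type":"object","properties":{"offset":{"type":"array","items":{"type":"number"}},"rotation":{"type":"array","items":{"type":"number"}},"claw":{"type":"number"}}}},"force":{"type":"number"}},"required":["rows"]}

```bash
mkdir -p pics; cat > h.py <<'E'
import numpy as np, cv2
from bench import get_obs, grab_frame, hand_in
def foc(d): return d["frame"].shape[0]/2/np.tan(np.radians(d["vfov"])/2)
def cloud(d):
    z=d["z_map"]; f=foc(d); v,u=np.mgrid[:z.shape[0],:z.shape[1]]
    P=np.stack([(u-d["cx"])/f*z,(v-d["cy"])/f*z,z],-1)
    W=(P-d["t"])@d["R"]; W[z==0]=np.nan
    return W
def save(d,n): cv2.imwrite(f"pics/{n}.png",d["frame"][...,::-1])
E
python3 - <<'E'
from h import *
o=get_obs(); print({k:np.round(v,3) for k,v in o.items()})
a=grab_frame("scene");b=grab_frame("top")
cv2.imwrite("pics/1.png",np.hstack([cv2.resize(x["frame"],(400,300)) for x in (a,b)])[...,::-1])
save(b,"top1")
for n,d in(("scene",a),("top",b)):
    W=cloud(d); print(n,d["vfov"],d["cx"],d["cy"],"cam",-d["R"].T@d["t"])
    for lo,hi in((.07,.087),(.0875,.1)):
        m=((W[...,2]>lo)&(W[...,2]<hi)).astype(np.uint8)
        k,l,s,c=cv2.connectedComponentsWithStats(m)
        for i in range(1,k):
            if s[i,4]>25: q=W[l==i]; print(lo,s[i,4],c[i].round(1),np.median(q,0).round(4),(q.min(0)).round(3),q.max(0).round(3))
E
```

```text
{'clock': np.float64(0.0), 'joints': array([-1.328,  0.478,  0.022,  1.556, -0.012,  1.109, -0.083]), 'qvel': array([-0.001,  0.   ,  0.   , -0.   , -0.   , -0.   ,  0.   ]), 'tau': array([-1.0000e-03, -5.9645e+01,  1.6080e+00, -2.8119e+01,  1.2000e-02,
        1.0000e-02, -0.0000e+00]), 'tcp_pos': array([0.232, 0.633, 0.23 ]), 'orientation': array([-5.480e-01, -3.093e+00,  3.000e-03]), 'contact_force': array([ 0.835, -0.461, -0.078]), 'moment': array([ 0.008, -0.029, -0.009]), 'gripper_force': np.float64(0.0), 'grip_width': np.float64(0.085)}
scene 55.33308422119548 256.256180208867 189.9016104098555 cam [-0.0609131  -0.60593056  0.40882917]
0.07 132 [100.5 106.3] [0.7307 1.1939 0.0785] [0.693 1.062 0.07 ] [0.766 1.34  0.087]
0.07 96 [ 19.2 108.9] [0.4374 1.4142 0.0782] [0.385 1.394 0.07 ] [0.491 1.435 0.087]
0.07 96 [ 68.9 110.1] [0.5848 1.2075 0.0792] [0.538 1.186 0.07 ] [0.64  1.283 0.087]
0.07 56 [146.2 111.7] [0.8092 0.9007 0.0798] [0.791 0.857 0.07 ] [0.823 0.964 0.087]
0.07 36 [161.3 113.9] [0.8314 0.8182 0.0782] [0.824 0.788 0.07 ] [0.838 0.854 0.086]
0.07 199 [194.3 117.8] 
[... 6585 characters left out ...]
.6063 -0.2469  0.0923] [ 0.602 -0.268  0.088] [ 0.628 -0.239  0.099]
0.0875 131 [ 16.7 151.4] [0.5929 0.4383 0.0964] [0.567 0.43  0.088] [0.617 0.449 0.1  ]
0.0875 180 [168.9 161.4] [0.5633 0.1186 0.0918] [0.549 0.104 0.088] [0.579 0.134 0.096]
0.0875 177 [217.  170.1] [0.5417 0.0189 0.0913] [0.527 0.004 0.088] [0.557 0.034 0.098]
0.0875 179 [279.  170.1] [ 0.5382 -0.1092  0.0915] [ 0.524 -0.124  0.088] [ 0.553 -0.095  0.095]
0.0875 114 [  9.7 174.5] [0.5418 0.4492 0.0973] [0.527 0.435 0.088] [0.561 0.472 0.1  ]
0.0875 81 [ 40.8 210.9] [0.4635 0.3826 0.0922] [0.45  0.368 0.088] [0.491 0.397 0.099]
0.0875 89 [260.  221.1] [ 0.4341 -0.0673  0.089 ] [ 0.422 -0.08   0.088] [ 0.445 -0.055  0.093]
```

View pics/1.png

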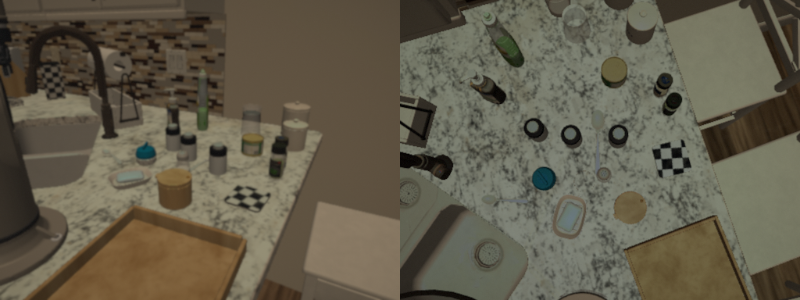

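View pics/top1.png

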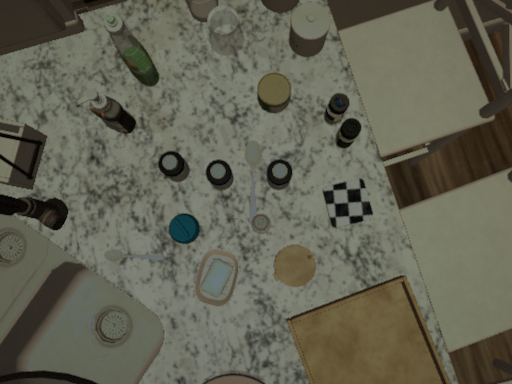

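```bash
python3 - <<'E'
from h import *
a=grab_frame("scene");b=grab_frame("top"); w=grab_frame("wrist")
C=[cloud(a),cloud(b)]
P=np.vstack([c.reshape(-1,3) for c in C]); P=P[~np.isnan(P[:,0])]
print("height map cm; cols y .8..-.4 ; rows x")
ys=np.arange(.8,-.36,-.05)
print("      "+" ".join(f"{y:4.2f}"[-4:] for y in ys))
for x in np.arange(.15,.95,.05):
    r=[]
    for y in ys:
        m=(abs(P[:,0]-x)<.025)&(abs(P[:,1]-y)<.025)
        r.append(f"{np.max(P[m,2])*100:4.0f}" if m.any() else "   .")
    print(f"{x:.2f}  "+" ".join(r))
for c in C:
    m=((c[...,2]>.0035)&(c[...,2]<.010)&(abs(c[...,0]-.47)<.09)&(abs(c[...,1]+.25)<.09)).astype(np.uint8)
    m=cv2.morphologyEx(m,cv2.MORPH_OPEN,np.ones((3,3)))
    k,l,s,cc=cv2.connectedComponentsWithStats(m); i=1+s[1:,4].argmax(); q=c[l==i]
    print(s[i],cv2.minAreaRect(q[:,:2].astype(np.float32)*1000),np.median(q,0))
g=b["frame"][165:240,310:385]
cv2.imwrite("pics/c.png",np.hstack([cv2.resize(g,(400,400),interpolation=cv2.INTER_CUBIC),cv2.resize(a["frame"],(400,400))[:, :]])[...,::-1])
save(w,"w1")
E
```

```text
height map cm; cols y .8..-.4 ; rows x
      0.80 0.75 0.70 0.65 0.60 0.55 0.50 0.45 0.40 0.35 0.30 0.25 0.20 0.15 0.10 0.05 0.00 0.05 0.10 0.15 0.20 0.25 0.30 0.35
0.15     .    .    .    .    .   -5  -19  -20  -19  -20  -20  -19    0    0    1    1    1    1    1    4    1    1    1    1
0.20     .    .    .  -22   36   35   -3  -20  -20  -20  -20  -20  -19    1    0    1    1    1    4    4    1    1    1    1
0.25     .    .   35   43   49   34   28   -4  -19  -20  -20   -4    1    1    1    2    2    1    4    4    4    4    4    1
0.30     .    .    .  -22  -21   33   39   -3  -12  -19    0    0    1    1    2   79   79    1    8    8    7    4    4    4
0.35     .    .    .  -22  -22  -21   41   41   -3    0    1    2    1    1    2    3    3    1    8    8    7    1    1    1
0.40   -12    .  -26  -23  -22  -21   38   41   40    1    1    1    1    5    7    5    2    9    9    8    1    1    1    0
0.45    51    .    .  -22  -21  -22    0   40   40   15   15    1    1    5    7    6    1    9    9    1    1    1    1    1
0.50    51   51   51   50   49    0    1    1   34   
[... 709 characters left out ...]
  41    .    .    0    0    1    1    1    1    1    1   46   49   23    1    1    1    1    1    9    9    1    0  -26
0.85    44   44   44   44   26    0    1    0    1    1   46    0   50    1    1   10   10   10    1   10   11    9    0  -26
0.90     .    .   38   44   44   43   44   44   46   46   46   50   50    1    9   10   10    9    1   10   11    9  -26  -26
[ 287  236   60   35 1293] ((475.30072021484375, -264.7846984863281), (97.18570709228516, 95.47644805908203), 12.202103614807129) [ 0.47048671 -0.26828872  0.00707959]
[ 323  178   50   49 1604] ((478.7843933105469, -261.392822265625), (95.291015625, 95.33373260498047), 12.013270378112793) [ 0.47933438 -0.26133484  0.00667746]
```

View pics/c.png

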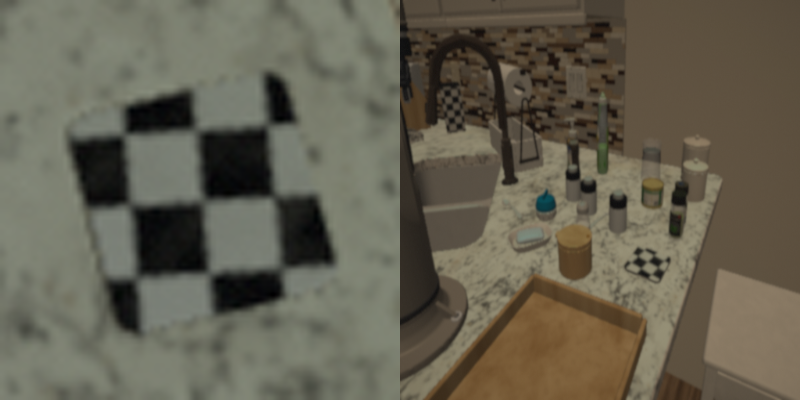

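```bash
python3 - <<'E'
from h import *
fr=[]
for n in("scene","top"):
    d=grab_frame(n); W=cloud(d); 
    f=foc(d)
    def pr(X): q=d["R"]@np.array(X)+d["t"]; return (q[:2]/q[2]*f+[d["cx"],d["cy"]]).round()
    print(n,"tcp px",pr([.232,.634,.23]),"above",pr([.232,.634,.45]))
    m=((W[...,2]>.2)&(W[...,2]<.9)&(W[...,0]>.12)&(W[...,0]<.95)&(W[...,1]<.85)&(W[...,1]>-.35)).astype(np.uint8)
    k,l,s,c=cv2.connectedComponentsWithStats(m)
    for i in range(1,k):
        if s[i,4]>15: q=W[l==i]; print(s[i],q.min(0).round(2),q.max(0).round(2))
    if n=="scene":
        for v in range(40,190,12):
            r=[(u,*W[v,u].round(2)) for u in range(0,140) if m[v,u]]
            print(v,[tuple(map(float,x)) for x in r[::5]])
    fr.append(d["frame"])
w=cv2.imread("pics/w1.png")
cv2.imwrite("pics/2.png",np.hstack([cv2.resize(cv2.convertScaleAbs(fr[0][:200,:260,::-1],alpha=2),(400,400)),cv2.resize(w,(400,400))]))
E
```

```text
scene tcp px [ 12. 101.] above [-10.  16.]
[   0    0   17   99 1114] [0.2  0.56 0.24] [0.27 0.69 0.49]
[   32     0   251   116 15868] [0.25 0.16 0.2 ] [0.95 0.85 0.51]
[254  88  11  18 165] [0.77 0.17 0.2 ] [0.95 0.36 0.25]
40 [(0.0, 0.23, 0.6, 0.39), (5.0, 0.24, 0.59, 0.39), (10.0, 0.26, 0.6, 0.39), (53.0, 0.33, 0.49, 0.39), (58.0, 0.33, 0.48, 0.39), (63.0, 0.34, 0.47, 0.39), (68.0, 0.35, 0.46, 0.39), (73.0, 0.36, 0.46, 0.39), (78.0, 0.37, 0.45, 0.39), (83.0, 0.38, 0.44, 0.39), (88.0, 0.39, 0.43, 0.39), (93.0, 0.4, 0.42, 0.39), (98.0, 0.42, 0.42, 0.39), (103.0, 0.43, 0.42, 0.39)]
52 [(0.0, 0.23, 0.6, 0.36), (5.0, 0.24, 0.6, 0.36), (10.0, 0.25, 0.6, 0.36), (15.0, 0.26, 0.61, 0.36), (46.0, 0.3, 0.49, 0.36), (51.0, 0.31, 0.49, 0.36), (56.0, 0.32, 0.48, 0.36), (104.0, 0.42, 0.42, 0.36), (109.0, 0.43, 0.41, 0.36), (114.0, 0.44, 0.4, 0.36), (119.0, 0.46, 0.4, 0.36)]
64 [(0.0, 0.21, 0.57, 0.34), (5.0, 0.22, 0.57, 0.33), (10.0, 0.24, 0.61, 0.33), (39.0, 0.29, 0.52, 0.33), (44.0, 0.3, 0.5, 0.33), (49.0, 0.31, 0.5, 0.33), (114.0, 0.44, 0.41, 0.33), (119.0, 0.45, 0.4, 0.33), (124.0, 0.46, 0.
[... 545 characters left out ...]
 0.27), (122.0, 0.45, 0.4, 0.27), (127.0, 0.46, 0.39, 0.27), (132.0, 0.47, 0.39, 0.26), (137.0, 0.55, 0.5, 0.25)]
100 [(32.0, 0.26, 0.54, 0.24), (37.0, 0.27, 0.52, 0.24), (42.0, 0.28, 0.52, 0.24), (47.0, 0.29, 0.53, 0.24), (128.0, 0.46, 0.39, 0.23), (133.0, 0.47, 0.39, 0.23)]
112 [(33.0, 0.26, 0.55, 0.21), (38.0, 0.26, 0.52, 0.21), (43.0, 0.27, 0.52, 0.21), (48.0, 0.29, 0.53, 0.2)]
124 []
136 []
148 []
160 []
172 []
184 []
top tcp px [-153.  344.] above [-324.  379.]
[   0    0   85   55 3452] [0.63 0.16 0.43] [0.7  0.27 0.56]
[104  15  25  27 450] [0.77 0.17 0.2 ] [0.81 0.21 0.25]
[  0 194   9  19 132] [0.45 0.39 0.2 ] [0.49 0.4  0.23]
[  0 370  98  14 995] [0.3  0.   0.77] [0.31 0.05 0.79]
```

View pics/2.png

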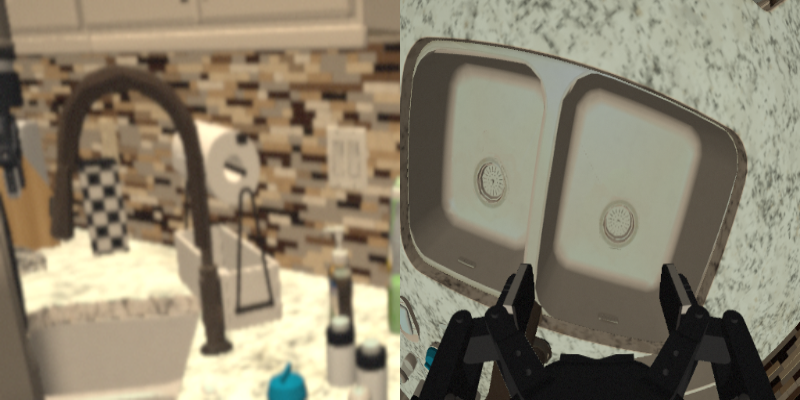

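Emit:
drive_tool --rows '[{"offset": [0.14,0,0],"rotation": [0,0,0],"claw": 1},{"offset": [0.27,0,0],"rotation": [0,0,0],"claw": 1},{"offset": [0.27,0,0],"rotation": [0,0,0],"claw": 1},{"offset": [0.27,-0.2,0],"rotation": [0,0,0],"claw": 1},{"offset": [0.27,-0.4,0],"rotation": [0,0,0],"claw": 0.5},{"offset": [0.27,-0.6,0],"rotation": [0,0,0],"claw": 0},{"offset": [0.27,-0.8,0],"rotation": [0,0,0],"claw": 0},{"offset": [0.27,-1,0],"rotation": [0,0,0],"claw": 0},{"offset": [0.27,-1,0],"rotation": [0,0,0],"claw": 0}]'

```text
clock: 1.1
tcp_pos: [0.1412, 0.5016, 0.2308]
orientation: [-0.548, -3.093, 0.007]
contact_force: [0.7, -0.4, -0.9]
grip_width: 0.0257
gripper_force: 0.0
```

Emit:
drive_tool --rows '[{"offset": [0,-0.1,-0.2],"rotation": [0,0,0],"claw": 0},{"offset": [0,-0.2,-0.4],"rotation": [0,0,0],"claw": 0},{"offset": [0,-0.3,-0.6],"rotation": [0,0,0],"claw": 0},{"offset": [0,-0.35,-0.8],"rotation": [0,0,0],"claw": 0},{"offset": [0,-0.35,-0.9],"rotation": [0,0,0],"claw": 0},{"offset": [0,-0.35,-0.9],"rotation": [0,0,0],"claw": 0}]'

```text
clock: 1.6
tcp_pos: [0.1249, 0.4593, 0.3708]
orientation: [-0.549, -3.093, -0.013]
contact_force: [-0.4, 0.7, -0.5]
grip_width: -0.0003
gripper_force: 0.0
```

```bash
python3 -c "
from h import *
o=get_obs();print(o['joints'].round(3),o['tcp_pos'],o['contact_force'])"
```

```text
[-1.420e+00  2.900e-02 -1.700e-02  1.822e+00  1.000e-03  1.282e+00
 -2.170e-01] [0.12490626 0.45932336 0.37075471] [-0.3590462   0.74737325 -0.47400972]
```

Emit:
drive_tool --rows '[{"offset": [-0.18,-0.01,0],"rotation": [0,0,0.03],"claw": 0},{"offset": [-0.37,-0.02,0],"rotation": [0,0,0.06],"claw": 0},{"offset": [-0.55,-0.03,0],"rotation": [0,0,0.09],"claw": 0},{"offset": [-0.74,-0.05,0],"rotation": [0,0,0.12],"claw": 0},{"offset": [-0.92,-0.06,0],"rotation": [0,0,0.15],"claw": 0}]'

```text
clock: 2.02
tcp_pos: [0.2524, 0.4006, 0.3654]
orientation: [1.009, 2.975, -0.002]
contact_force: [-0.1, 0.5, -0.1]
grip_width: 0.0001
gripper_force: 0.0
```

Emit:
drive_tool --rows '[{"offset": [-0.2,-0.01,0],"rotation": [0,0,0.03],"claw": 0},{"offset": [-0.4,-0.02,0],"rotation": [0,0,0.06],"claw": 0},{"offset": [-0.6,-0.03,0],"rotation": [0,0,0.09],"claw": 0},{"offset": [-0.8,-0.04,0],"rotation": [0,0,0.12],"claw": 0},{"offset": [-0.98,-0.05,0],"rotation": [0,0,0.16],"claw": 0}]'

```text
clock: 2.43
tcp_pos: [0.3648, 0.305, 0.3654]
orientation: [1.471, 2.776, -0.002]
contact_force: [-0.8, 0.0, 0.5]
grip_width: -0.0001
gripper_force: 0.0
```

Emit:
drive_tool --rows '[{"offset": [-0.2,-0.01,0],"rotation": [0,0,0.03],"claw": 0},{"offset": [-0.4,-0.02,0],"rotation": [0,0,0.06],"claw": 0},{"offset": [-0.6,-0.03,0],"rotation": [0,0,0.09],"claw": 0},{"offset": [-0.8,-0.04,0],"rotation": [0,0,0.12],"claw": 0},{"offset": [-0.98,-0.05,0],"rotation": [0,0,0.15],"claw": 0},{"offset": [-0.98,-0.05,0],"rotation": [0,0,0.15],"claw": 0}]'

```text
clock: 2.93
tcp_pos: [0.4428, 0.1753, 0.3657]
orientation: [1.878, 2.516, -0.002]
contact_force: [-0.9, -0.8, -0.4]
grip_width: 0.0002
gripper_force: 0.0
```

Emit:
drive_tool --rows '[{"offset": [-0.15,0.13,0.1],"rotation": [0,0,0.036],"claw": 0},{"offset": [-0.3,0.26,0.3],"rotation": [0,0,0.072],"claw": 0},{"offset": [-0.45,0.4,0.5],"rotation": [0,0,0.108],"claw": 0},{"offset": [-0.57,0.53,0.67],"rotation": [0,0,0.144],"claw": 0},{"offset": [-0.57,0.53,0.67],"rotation": [0,0,0.144],"claw": 0},{"offset": [-0.57,0.53,0.67],"rotation": [0,0,0.144],"claw": 0}]'

```text
clock: 3.43
tcp_pos: [0.5409, 0.1217, 0.263]
orientation: [-2.21, -2.232, 0.009]
contact_force: [0.2, -0.1, 0.8]
grip_width: 0.0002
gripper_force: 0.0
```

```bash
cat >> h.py <<'E'
def wcloud(d):
    z=d["z_map"]; f=foc(d); v,u=np.mgrid[:z.shape[0],:z.shape[1]]
    x,y=u-d["cx"],v-d["cy"]; r=np.hypot(x,y)+1e-9; th=r/f; s=np.tan(th)*z/r
    W=(np.stack([x*s,y*s,z],-1)-d["t"])@d["R"]; W[(z==0)|(th>1.4)]=np.nan
    return W
E
python3 - <<'E'
from h import *
o=get_obs();print(o['joints'].round(3),o['tcp_pos'].round(4),o['orientation'].round(3))
d=grab_frame("wrist");save(d,"w2");W=wcloud(d)
for X in((.562,.1165),(.54,.017),(.536,-.111)):
    near=np.hypot(W[...,0]-X[0],W[...,1]-X[1])<.045
    for lo,hi in((.076,.084),(.087,.096)):
        q=W[near&(W[...,2]>lo)&(W[...,2]<hi)]
        if len(q)>20: c,r=cv2.minEnclosingCircle((q[:,:2]*1000).astype(np.float32)); print(X,lo,len(q),np.round(c,1),round(r,1),np.median(q,0).round(4))
E
```

```text
[-0.789  0.272  0.557  1.836 -0.159  1.083 -0.164] [0.5409 0.1217 0.263 ] [-2.21  -2.232  0.009]
(0.562, 0.1165) 0.076 1032 [561.3 116.4] 27.2 [0.56   0.1224 0.0807]
(0.562, 0.1165) 0.087 637 [561.2 116.2] 16.1 [0.5609 0.117  0.0926]
(0.54, 0.017) 0.076 357 [539.9  22.6] 25.2 [0.5373 0.035  0.0801]
(0.536, -0.111) 0.076 38 [ 544.7 -113.4] 21.0 [ 0.5437 -0.0975  0.081 ]
(0.536, -0.111) 0.087 142 [ 535.9 -111.7] 16.7 [ 0.5411 -0.109   0.0924]
```

View pics/w2.png

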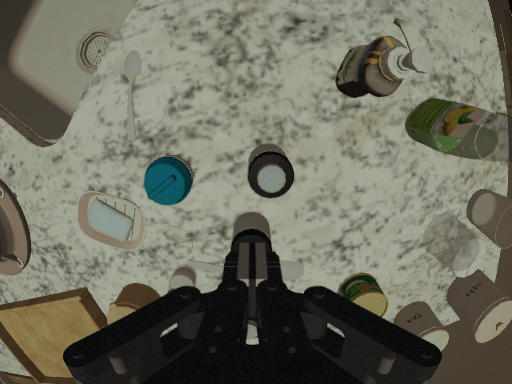

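Emit:
drive_tool --rows '[{"offset": [-0.035,0.136,0.2],"rotation": [0,0,0],"claw": 0},{"offset": [-0.035,0.136,0.4],"rotation": [0,0,0],"claw": 0},{"offset": [-0.035,0.136,0.6],"rotation": [0,0,0],"claw": 0},{"offset": [-0.035,0.136,0.8],"rotation": [0,0,0],"claw": 0},{"offset": [-0.035,0.136,0.9],"rotation": [0,0,0],"claw": 0},{"offset": [-0.035,0.136,1.0],"rotation": [0,0,0],"claw": 0},{"offset": [-0.035,0.136,1.0],"rotation": [0,0,0],"claw": 0},{"offset": [-0.035,0.136,1.0],"rotation": [0,0,0],"claw": 0}]'

```text
clock: 4.15
tcp_pos: [0.5616, 0.1192, 0.1166]
orientation: [-2.205, -2.237, -0.001]
contact_force: [0.4, 0.7, 0.7]
grip_width: 0.0
gripper_force: 0.0
```

Emit:
drive_tool --rows '[{"offset": [-0.018,0,0.05],"rotation": [0,0,0],"claw": 0},{"offset": [-0.018,0,0.1],"rotation": [0,0,0],"claw": 0},{"offset": [-0.018,0,0.13],"rotation": [0,0,0],"claw": 0},{"offset": [-0.018,0,0.15],"rotation": [0,0,0],"claw": 0},{"offset": [-0.018,0,0.165],"rotation": [0,0,0],"claw": 0},{"offset": [-0.018,0,0.18],"rotation": [0,0,0],"claw": 0},{"offset": [-0.018,0,0.19],"rotation": [0,0,0],"claw": 0},{"offset": [-0.018,0,0.2],"rotation": [0,0,0],"claw": 0},{"offset": [-0.018,0,0.21],"rotation": [0,0,0],"claw": 0},{"offset": [-0.018,0,0.22],"rotation": [0,0,0],"claw": 0},{"offset": [-0.018,0,0.22],"rotation": [0,0,0],"claw": 0}]'

```text
clock: 5.07
tcp_pos: [0.5617, 0.1153, 0.0825]
orientation: [-2.208, -2.235, 0.0]
contact_force: [0.1, 0.1, -0.1]
grip_width: 0.0
gripper_force: 0.0
```

Emit:
drive_tool --rows '[{"offset": [0,0,0.005],"rotation": [0,0,0],"claw": 0},{"offset": [0,0,0.01],"rotation": [0,0,0],"claw": 0},{"offset": [0,0,0.01],"rotation": [0,0,0],"claw": 0}]'

```text
clock: 5.32
tcp_pos: [0.5622, 0.1153, 0.0823]
orientation: [-2.208, -2.234, -0.001]
contact_force: [-3.7, -0.2, 10.8]
grip_width: 0.0
gripper_force: 5.6
```

Emit:
drive_tool --rows '[{"offset": [0,0,-0.1],"rotation": [0,0,0],"claw": 0},{"offset": [0,0,-0.3],"rotation": [0,0,0],"claw": 0},{"offset": [-0.2,-0.05,-0.4],"rotation": [0,0,0],"claw": 0},{"offset": [-0.4,-0.1,-0.4],"rotation": [0,0,0],"claw": 0},{"offset": [-0.55,-0.148,-0.4],"rotation": [0,0,0],"claw": 0},{"offset": [-0.655,-0.148,-0.3],"rotation": [0,0,0],"claw": 0},{"offset": [-0.655,-0.148,-0.23],"rotation": [0,0,0],"claw": 0},{"offset": [-0.655,-0.148,-0.23],"rotation": [0,0,0],"claw": 0},{"offset": [-0.655,-0.148,-0.23],"rotation": [0,0,0],"claw": 0}]'

```text
clock: 6.07
tcp_pos: [0.5406, 0.0177, 0.1152]
orientation: [-2.207, -2.235, 0.001]
contact_force: [0.1, -0.3, 0.3]
grip_width: -0.0002
gripper_force: 0.0
```

```bash
cat > look.py <<'E'
from h import *
import sys
o=get_obs();print(o['clock'],o['joints'].round(3),o['tcp_pos'].round(4),o['orientation'].round(3))
for n in ("wrist","top","scene"):
    d=grab_frame(n);W=(wcloud if n=="wrist" else cloud)(d)
    for nm,X in dict(a=(.5613,.1164),b=(.54,.0175),c=(.536,-.1115)).items():
        near=np.hypot(W[...,0]-X[0],W[...,1]-X[1])
        q=W[(near<.012)&(W[...,2]>.06)&(W[...,2]<.13)]
        Q=W[(near<.045)&(W[...,2]>.076)&(W[...,2]<.096)]
        if len(q)>8:
            c,r=cv2.minEnclosingCircle((Q[:,:2]*1000).astype(np.float32)); print(n,nm,"button z",np.percentile(q[:,2],[10,50,90]).round(4),len(q),"circle",np.round(c,1),round(r,1))
E
python3 look.py
```

```text
6.0667 [-0.543  0.443  0.502  2.006 -0.302  0.766  0.151] [0.5406 0.0177 0.1152] [-2.207e+00 -2.235e+00  1.000e-03]
wrist a button z [0.0818 0.0827 0.0836] 1283 circle [561.6 116.5] 27.3
wrist b button z [0.0918 0.0928 0.127 ] 1176 circle [539.6  16.5] 26.8
top b button z [0.0899 0.0922 0.0944] 28 circle [539.    8.5] 23.4
top c button z [0.09   0.092  0.0942] 106 circle [ 538.6 -108.9] 26.7
scene a button z [0.0821 0.0831 0.0836] 22 circle [559.9 115.3] 27.2
scene b button z [0.0926 0.1172 0.1254] 49 circle [538.   14.3] 26.4
scene c button z [0.0919 0.0926 0.0934] 34 circle [ 533.9 -115.2] 27.3
```

Emit:
drive_tool --rows '[{"offset": [-0.007,-0.006,0.07],"rotation": [0,0,0],"claw": 0},{"offset": [-0.007,-0.006,0.12],"rotation": [0,0,0],"claw": 0},{"offset": [-0.007,-0.006,0.14],"rotation": [0,0,0],"claw": 0},{"offset": [-0.007,-0.006,0.155],"rotation": [0,0,0],"claw": 0},{"offset": [-0.007,-0.006,0.17],"rotation": [0,0,0],"claw": 0},{"offset": [-0.007,-0.006,0.18],"rotation": [0,0,0],"claw": 0},{"offset": [-0.007,-0.006,0.19],"rotation": [0,0,0],"claw": 0},{"offset": [-0.007,-0.006,0.2],"rotation": [0,0,0],"claw": 0},{"offset": [-0.007,-0.006,0.21],"rotation": [0,0,0],"claw": 0},{"offset": [-0.007,-0.006,0.217],"rotation": [0,0,0],"claw": 0},{"offset": [-0.007,-0.006,0.222],"rotation": [0,0,0],"claw": 0},{"offset": [-0.007,-0.006,0.222],"rotation": [0,0,0],"claw": 0}]'

```text
clock: 7.22
tcp_pos: [0.5397, 0.0158, 0.0824]
orientation: [-2.208, -2.235, 0.0]
contact_force: [-1.2, 0.3, 2.1]
grip_width: -0.0
gripper_force: 1.0
```

Press a bit more to be sure.

Emit:
drive_tool --rows '[{"offset": [0,0,0.005],"rotation": [0,0,0],"claw": 0},{"offset": [0,0,0.009],"rotation": [0,0,0],"claw": 0},{"offset": [0,0,0.009],"rotation": [0,0,0],"claw": 0}]'

```text
clock: 7.47
tcp_pos: [0.5401, 0.0157, 0.082]
orientation: [-2.208, -2.234, -0.001]
contact_force: [-4.0, 0.3, 11.6]
grip_width: 0.0001
gripper_force: 5.6
```

Emit:
drive_tool --rows '[{"offset": [0,0,-0.1],"rotation": [0,0,0],"claw": 0},{"offset": [0,0,-0.3],"rotation": [0,0,0],"claw": 0},{"offset": [-0.2,-0.01,-0.4],"rotation": [0,0,0],"claw": 0},{"offset": [-0.4,-0.02,-0.4],"rotation": [0,0,0],"claw": 0},{"offset": [-0.6,-0.037,-0.4],"rotation": [0,0,0],"claw": 0},{"offset": [-0.75,-0.037,-0.3],"rotation": [0,0,0],"claw": 0},{"offset": [-0.85,-0.037,-0.23],"rotation": [0,0,0],"claw": 0},{"offset": [-0.85,-0.037,-0.23],"rotation": [0,0,0],"claw": 0},{"offset": [-0.85,-0.037,-0.23],"rotation": [0,0,0],"claw": 0}]'

```text
clock: 8.22
tcp_pos: [0.5356, -0.1127, 0.1153]
orientation: [-2.21, -2.232, 0.001]
contact_force: [0.1, 0.6, 0.3]
grip_width: 0.0002
gripper_force: 0.0
```

```bash
python3 look.py
```

```text
8.2167 [-0.314  0.456  0.521  1.993 -0.318  0.774  0.403] [ 0.5356 -0.1127  0.1153] [-2.210e+00 -2.232e+00  1.000e-03]
wrist b button z [0.0915 0.0925 0.0934] 1286 circle [539.7  16. ] 27.0
wrist c button z [0.0918 0.0928 0.1271] 1257 circle [ 536.5 -111.7] 26.8
top a button z [0.08   0.0818 0.0847] 101 circle [563.1 118.5] 26.8
scene a button z [0.0816 0.0828 0.0836] 24 circle [560.  115.1] 27.3
scene b button z [0.0921 0.0929 0.0935] 22 circle [538.6  14.3] 26.8
scene c button z [0.0923 0.1171 0.1277] 70 circle [ 534.  -113.9] 26.5
```

Emit:
drive_tool --rows '[{"offset": [0.005,0.006,0.07],"rotation": [0,0,0],"claw": 0},{"offset": [0.005,0.006,0.12],"rotation": [0,0,0],"claw": 0},{"offset": [0.005,0.006,0.14],"rotation": [0,0,0],"claw": 0},{"offset": [0.005,0.006,0.155],"rotation": [0,0,0],"claw": 0},{"offset": [0.005,0.006,0.17],"rotation": [0,0,0],"claw": 0},{"offset": [0.005,0.006,0.18],"rotation": [0,0,0],"claw": 0},{"offset": [0.005,0.006,0.19],"rotation": [0,0,0],"claw": 0},{"offset": [0.005,0.006,0.2],"rotation": [0,0,0],"claw": 0},{"offset": [0.005,0.006,0.21],"rotation": [0,0,0],"claw": 0},{"offset": [0.005,0.006,0.22],"rotation": [0,0,0],"claw": 0},{"offset": [0.005,0.006,0.227],"rotation": [0,0,0],"claw": 0},{"offset": [0.005,0.006,0.23],"rotation": [0,0,0],"claw": 0},{"offset": [0.005,0.006,0.23],"rotation": [0,0,0],"claw": 0}]'

```text
clock: 9.45
tcp_pos: [0.5371, -0.1109, 0.0823]
orientation: [-2.208, -2.234, -0.002]
contact_force: [-3.4, 3.4, 15.1]
grip_width: -0.0004
gripper_force: 7.1
```

Emit:
drive_tool --rows '[{"offset": [0,0,-0.1],"rotation": [0,0,0],"claw": 0},{"offset": [0,0,-0.3],"rotation": [0,0,0],"claw": 0},{"offset": [0.15,0,-0.5],"rotation": [0,0,0],"claw": 1},{"offset": [0.35,0.01,-0.5],"rotation": [0,0,0],"claw": 1},{"offset": [0.55,0.02,-0.5],"rotation": [0,0,0],"claw": 1},{"offset": [0.75,0.027,-0.5],"rotation": [0,0,0],"claw": 1},{"offset": [0.846,0.027,-0.5],"rotation": [0,0,0],"claw": 1},{"offset": [0.846,0.027,-0.5],"rotation": [0,0,0],"claw": 1},{"offset": [0.846,0.027,-0.5],"rotation": [0,0,0],"claw": 1}]'

```text
clock: 10.2
tcp_pos: [0.5394, 0.0162, 0.1561]
orientation: [2.206, 2.236, 0.0]
contact_force: [-0.4, -0.6, -0.3]
grip_width: 0.0832
gripper_force: 0.0
```

```bash
python3 look.py; python3 -c "
from h import *
save(grab_frame('wrist'),'w3')"
```

```text
10.2 [-0.575  0.38   0.538  1.981 -0.256  0.846  0.116] [0.5394 0.0162 0.1561] [2.206 2.236 0.   ]
wrist a button z [0.0818 0.0827 0.0836] 853 circle [561.5 116.5] 27.1
wrist b button z [0.0918 0.0926 0.0934] 749 circle [539.5  16.6] 26.8
wrist c button z [0.0819 0.0827 0.0833] 331 circle [ 536.4 -110.9] 27.2
top b button z [0.0897 0.0916 0.0934] 28 circle [540.6  13.7] 24.3
top c button z [0.08   0.0818 0.084 ] 101 circle [ 538.9 -109.4] 27.0
scene a button z [0.0818 0.0835 0.0841] 22 circle [560.1 113.7] 27.8
scene b button z [0.0921 0.0929 0.0935] 26 circle [538.8  14.3] 27.1
scene c button z [0.0816 0.0826 0.0833] 33 circle [ 535.3 -113.2] 26.8
```

View pics/w3.png

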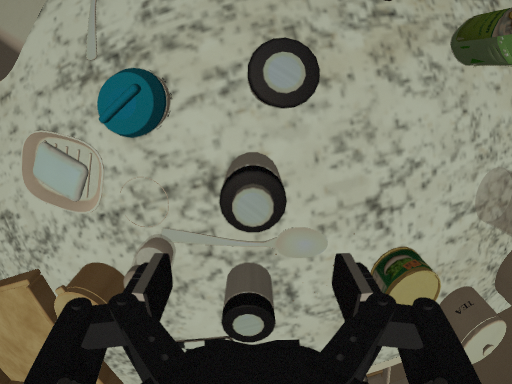

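Emit:
drive_tool --rows '[{"offset": [0,0,0.15],"rotation": [0,0,0],"claw": 1},{"offset": [0,0,0.3],"rotation": [0,0,0],"claw": 1},{"offset": [0,0,0.45],"rotation": [0,0,0],"claw": 1},{"offset": [0,0,0.6],"rotation": [0,0,0],"claw": 1},{"offset": [0,0,0.7],"rotation": [0,0,0],"claw": 1},{"offset": [0,0,0.74],"rotation": [0,0,0],"claw": 1},{"offset": [0,0,0.74],"rotation": [0,0,0],"claw": 1},{"offset": [0,0,0.74],"rotation": [0,0,0],"claw": 0.7},{"offset": [0,0,0.74],"rotation": [0,0,0],"claw": 0.6},{"offset": [0,0,0.74],"rotation": [0,0,0],"claw": 0.5},{"offset": [0,0,0.74],"rotation": [0,0,0],"claw": 0.4},{"offset": [0,0,0.74],"rotation": [0,0,0],"claw": 0.4},{"offset": [0,0,0.74],"rotation": [0,0,0],"claw": 0.4}]' --force 40

```text
clock: 11.48
tcp_pos: [0.5401, 0.0158, 0.0465]
orientation: [2.208, 2.234, 0.003]
contact_force: [-2.1, 0.6, 5.9]
grip_width: 0.0528
gripper_force: 41.5
```

Emit:
drive_tool --rows '[{"offset": [0,0,-0.05],"rotation": [0,0,0],"claw": 0.4},{"offset": [0,0,-0.15],"rotation": [0,0,0],"claw": 0.4},{"offset": [0,0,-0.3],"rotation": [0,0,0],"claw": 0.4},{"offset": [0,0,-0.45],"rotation": [0,0,0],"claw": 0.4},{"offset": [0,0,-0.6],"rotation": [0,0,0],"claw": 0.4},{"offset": [0,0,-0.75],"rotation": [0,0,0],"claw": 0.4},{"offset": [0,0,-0.85],"rotation": [0,0,0],"claw": 0.4},{"offset": [0,0,-0.9],"rotation": [0,0,0],"claw": 0.4},{"offset": [0,0,-0.9],"rotation": [0,0,0],"claw": 0.4}]'

```text
clock: 12.23
tcp_pos: [0.5401, 0.016, 0.182]
orientation: [2.207, 2.234, 0.005]
contact_force: [0.8, 0.8, -2.9]
grip_width: 0.053
gripper_force: 42.9
```

Emit:
drive_tool --rows '[{"offset": [-0.08,-0.02,0],"rotation": [0,0,0],"claw": 0.4},{"offset": [-0.22,-0.05,0],"rotation": [0,0,0],"claw": 0.4},{"offset": [-0.38,-0.09,0],"rotation": [0,0,0],"claw": 0.4},{"offset": [-0.54,-0.13,0],"rotation": [0,0,0],"claw": 0.4},{"offset": [-0.7,-0.17,0],"rotation": [0,0,0],"claw": 0.4},{"offset": [-0.84,-0.2,0],"rotation": [0,0,0],"claw": 0.4},{"offset": [-0.93,-0.22,0],"rotation": [0,0,0],"claw": 0.4}]'

```text
clock: 12.82
tcp_pos: [0.5054, -0.1275, 0.1788]
orientation: [-2.211, -2.23, 0.005]
contact_force: [0.2, -0.0, -3.7]
grip_width: 0.0533
gripper_force: 42.8
```

Emit:
drive_tool --rows '[{"offset": [-0.08,-0.02,0],"rotation": [0,0,0],"claw": 0.4},{"offset": [-0.22,-0.05,0],"rotation": [0,0,0],"claw": 0.4},{"offset": [-0.38,-0.09,0],"rotation": [0,0,0],"claw": 0.4},{"offset": [-0.54,-0.13,0],"rotation": [0,0,0],"claw": 0.4},{"offset": [-0.7,-0.17,0],"rotation": [0,0,0],"claw": 0.4},{"offset": [-0.84,-0.2,0],"rotation": [0,0,0],"claw": 0.4},{"offset": [-0.93,-0.22,0],"rotation": [0,0,0],"claw": 0.4},{"offset": [-0.93,-0.22,0],"rotation": [0,0,0],"claw": 0.4},{"offset": [-0.93,-0.22,0],"rotation": [0,0,0],"claw": 0.4}]'

```text
clock: 13.57
tcp_pos: [0.4747, -0.265, 0.1788]
orientation: [-2.21, -2.23, 0.003]
contact_force: [0.2, 0.2, -3.7]
grip_width: 0.0533
gripper_force: 42.9
```

```bash
python3 - <<'E'
from h import *
o=get_obs();print(o['tcp_pos'].round(4),o['orientation'].round(3))
d=grab_frame("wrist");save(d,"w4");W=wcloud(d);b=grab_frame("top");T=cloud(b);S=cloud(grab_frame("scene"))
for n,c in(("w",W),("t",T),("s",S)):
    m=((c[...,2]>.0035)&(c[...,2]<.010)&(abs(c[...,0]-.477)<.08)&(abs(c[...,1]+.263)<.08)).astype(np.uint8)
    m=cv2.morphologyEx(m,cv2.MORPH_OPEN,np.ones((3,3)))
    q=c[m>0]
    if len(q)>20: print(n,len(q),cv2.minAreaRect(q[:,:2].astype(np.float32)*1000),q[:,2].mean())
q=W[(np.hypot(W[...,0]-.477,W[...,1]+.263)<.045)&(W[...,2]>.05)&(W[...,2]<.26)]
h,e=np.histogram(q[:,2],np.arange(.05,.26,.005)); print([(round(float(x),3),int(k)) for x,k in zip(e,h) if k>20])
E
```

```text
[ 0.4747 -0.265   0.1788] [-2.21  -2.23   0.003]
w 5333 ((476.4759521484375, -264.39886474609375), (95.52159118652344, 94.39402770996094), 12.407371520996094) 0.00708485325088729
t 667 ((475.5118103027344, -245.26893615722656), (94.17158508300781, 65.33062744140625), 8.342506408691406) 0.006694870927092864
s 1280 ((475.7566833496094, -264.3071594238281), (97.06107330322266, 95.99762725830078), 11.471981048583984) 0.007028042425058602
[(0.135, 109), (0.14, 157), (0.145, 171), (0.15, 175), (0.155, 193), (0.16, 207), (0.165, 236), (0.17, 240), (0.175, 274), (0.18, 300), (0.185, 447), (0.19, 711), (0.195, 502), (0.2, 726), (0.205, 879), (0.21, 5149), (0.215, 910), (0.22, 3144), (0.225, 1420), (0.23, 734), (0.235, 1459), (0.24, 199), (0.245, 425), (0.25, 1323)]
```

View pics/w4.png

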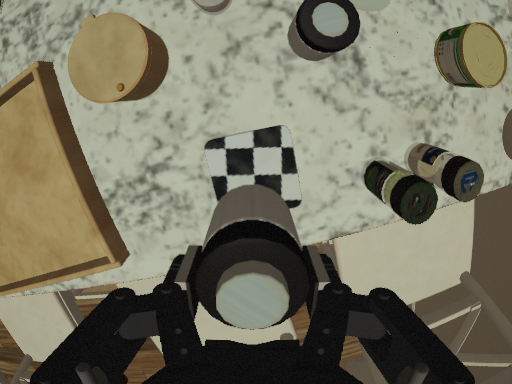

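Emit:
drive_tool --rows '[{"offset": [0.007,0.012,0.1],"rotation": [0,0,0],"claw": 0.4},{"offset": [0.007,0.012,0.25],"rotation": [0,0,0],"claw": 0.4},{"offset": [0.007,0.012,0.4],"rotation": [0,0,0],"claw": 0.4},{"offset": [0.007,0.012,0.55],"rotation": [0,0,0],"claw": 0.4},{"offset": [0.007,0.012,0.68],"rotation": [0,0,0],"claw": 0.4},{"offset": [0.007,0.012,0.76],"rotation": [0,0,0],"claw": 0.4},{"offset": [0.007,0.012,0.79],"rotation": [0,0,0],"claw": 0.4},{"offset": [0.007,0.012,0.81],"rotation": [0,0,0],"claw": 0.4},{"offset": [0.007,0.012,0.81],"rotation": [0,0,0],"claw": 0.4}]'

```text
clock: 14.47
tcp_pos: [0.4787, -0.2627, 0.0588]
orientation: [2.207, 2.235, 0.0]
contact_force: [0.4, -0.1, -2.7]
grip_width: 0.0531
gripper_force: 42.9
```

Emit:
drive_tool --rows '[{"offset": [-0.008,-0.012,0],"rotation": [0,0,0],"claw": 0.4},{"offset": [-0.008,-0.012,0.015],"rotation": [0,0,0],"claw": 0.4},{"offset": [-0.008,-0.012,0.025],"rotation": [0,0,0],"claw": 0.4},{"offset": [-0.008,-0.012,0.032],"rotation": [0,0,0],"claw": 0.4},{"offset": [-0.008,-0.012,0.036],"rotation": [0,0,0],"claw": 0.4},{"offset": [-0.008,-0.012,0.036],"rotation": [0,0,0],"claw": 0.4}]'

```text
clock: 14.97
tcp_pos: [0.4766, -0.264, 0.0532]
orientation: [-2.208, -2.235, -0.0]
contact_force: [1.1, 0.9, -2.3]
grip_width: 0.0531
gripper_force: 42.9
```

Emit:
drive_tool --rows '[{"offset": [0,0,0.004],"rotation": [0,0,0],"claw": 0.4},{"offset": [0,0,0.008],"rotation": [0,0,0],"claw": 0.4},{"offset": [0,0,0.008],"rotation": [0,0,0],"claw": 0.4}]'

```text
clock: 15.22
tcp_pos: [0.4767, -0.2641, 0.053]
orientation: [-2.208, -2.234, -0.001]
contact_force: [-3.2, 2.1, 8.8]
grip_width: 0.0529
gripper_force: 44.2
```

Seated (force reversed to +8.8 N). Release gently and rise.

Emit:
drive_tool --rows '[{"offset": [0,0,-0.004],"rotation": [0,0,0],"claw": 0.6},{"offset": [0,0,-0.006],"rotation": [0,0,0],"claw": 0.68},{"offset": [0,0,-0.006],"rotation": [0,0,0],"claw": 0.75},{"offset": [0,0,-0.006],"rotation": [0,0,0],"claw": 0.85},{"offset": [0,0,-0.006],"rotation": [0,0,0],"claw": 1},{"offset": [0,0,-0.006],"rotation": [0,0,0],"claw": 1},{"offset": [0,0,-0.006],"rotation": [0,0,0],"claw": 1},{"offset": [0,0,-0.1],"rotation": [0,0,0],"claw": 1},{"offset": [0,0,-0.25],"rotation": [0,0,0],"claw": 1},{"offset": [0,0,-0.4],"rotation": [0,0,0],"claw": 1},{"offset": [0,0,-0.6],"rotation": [0,0,0],"claw": 1},{"offset": [0,0,-0.8],"rotation": [0,0,0],"claw": 1},{"offset": [0,0,-0.95],"rotation": [0,0,0],"claw": 1},{"offset": [0,0,-0.95],"rotation": [0,0,0],"claw": 1}]'

```text
clock: 16.38
tcp_pos: [0.4789, -0.2657, 0.199]
orientation: [2.204, 2.229, 0.006]
contact_force: [0.8, -1.6, 0.5]
grip_width: 0.0857
gripper_force: 0.0
```

```bash
sed -i 's/b=(.54,.0175)/b=(.4765,-.264)/' look.py; python3 look.py; python3 - <<'E'
from h import *
d=grab_frame("wrist");save(d,"w5");W=wcloud(d)
m=(W[...,2]>.0035)&(W[...,2]<.010)&(abs(W[...,0]-.477)<.08)&(abs(W[...,1]+.263)<.08)
m=cv2.morphologyEx(m.astype(np.uint8),cv2.MORPH_OPEN,np.ones((3,3)))
print(cv2.minAreaRect(W[m>0][:,:2].astype(np.float32)*1000))
q=W[(np.hypot(W[...,0]-.4765,W[...,1]+.264)<.045)&(W[...,2]>.083)&(W[...,2]<.09)];print(len(q),np.median(q,0))
E
```

```text
16.3833 [-0.127  0.346  0.651  1.935 -0.26   0.937  0.66 ] [ 0.4789 -0.2657  0.199 ] [2.204 2.229 0.006]
wrist b button z [0.0983 0.0992 0.0999] 580 circle [ 476.  -263.6] 26.9
wrist c button z [0.0814 0.0824 0.0834] 532 circle [ 536.3 -112.7] 26.8
top a button z [0.0806 0.0822 0.0843] 103 circle [563.  119.1] 26.9
top b button z [0.0964 0.099  0.1007] 54 circle [ 478.9 -259.7] 26.5
top c button z [0.0798 0.0819 0.0843] 100 circle [ 538.8 -109.2] 26.9
scene a button z [0.0825 0.0834 0.084 ] 19 circle [560.4 114.6] 26.2
scene b button z [0.0982 0.0991 0.0997] 57 circle [ 475.2 -263.7] 27.3
scene c button z [0.082  0.0827 0.0832] 36 circle [ 536.  -111.9] 27.7
((476.56475830078125, -264.5650329589844), (95.13011169433594, 94.92969512939453), 12.30056095123291)
1571 [ 0.47579859 -0.25621965  0.08703534]
```

View pics/w5.png

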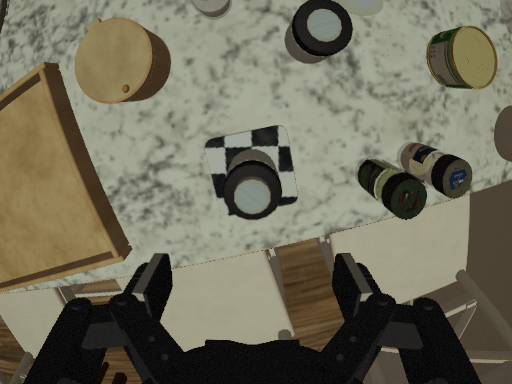

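The picture shows the jar upright in the middle of the coaster at about (252,190), within 1 mm of its centre. The other two buttons are down, and the gripper is clear.

```bash
python3 -c "
from bench import hand_in; print(hand_in())"
```

```text
the job is handed in; nothing more can be done
None
```

I tested all three jars: the middle one's button sprang back up, and that jar now stands upright in the middle of the checkered coaster, within about 1 mm of its centre; the other two stand in their places with buttons down. The job was handed in at about 16.5 s.

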